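# Draw the seam gauge's stylus arm out to its set mark and hold it

### The arm

A 6-joint arm with a two-finger parallel gripper is mounted at the origin on a cart in front of the work surface, level with it; the furniture and walls round the work are solid. World frame = base frame: x ahead of the robot, y to its left, z up, the work surface at z = 0. Lengths are in m, angles in rad, forces in N, time in s.
With the tool pointing down it reaches from about 0.3 to 0.875 m from the base axis. Payload 6.4 kg.
Tool frame: the origin (TCP) lies at the very end of the fingers, on their centre line; the grasp point (between the pads) lies 19 mm behind it; z points along the fingers, y is the line along which they close (so a half turn about z gives the same grasp; the last joint's range is limited). The gripper opens to 85 mm and grips with 20 to 120 N. Pads are 22 mm wide; open, the fingers measure 114 mm over their backs; the gripper's body (76 mm by 85 mm) begins 54 mm behind the grasp point. The pads swing forward as they close: fully open they stand 13 mm farther back than shut.
Start: joints at [1.071, 0.181, 1.607, -0, 1.354, -0.206], TCP at [0.167, 0.55, 0.231] pointing down, gripper open.
Joint ranges: [-2.99, 2.99], [-0.89, 2.07], [0.3, 2.58], [-1.14, 4.28], [0, 2.63], [-3.12, 3.12]. Speed limits (rad/s): [2.57, 2.57, 3.01, 3.14, 3.14, 3.14].

### API

Orientations are given as a unit quaternion [w, x, y, z].
In Python, from bench import telemetry, camera, ctrl, spotter gives the robot as it stands.
- The arm moves only by the tool send_rows, never from a script. Its argument "series" is a list of rows, each a list of 3 entries, a list of its own where there are three numbers: the turn, a rotation vector about the world's x, y, z in degrees, then the shift along the world's x, y, z in mm, then the closure, from -1 (fully open) to 1 (shut), so that 0 is half open. In form: [[[rx, ry, rz], [dx, dy, dz], gripper], ...]. A call has 1 to 10 rows; each row is the pose to reach, as a shift and turn from the pose commanded when the call began; what a row does not reach only later rows make up. A row lasts 1/8 s, in which the tool goes at most 62.5 mm and 10.7 degrees, less where a joint would pass 70% of its speed; a pose out of reach is approached as far as the arm can. A call with a gripper value outside its range is refused whole. The fingers move at their own pace and stop on an object; the grip force is fixed at half the most. Time passes only in rows, so rows that repeat a pose let the fingers close. It gives the time, the measured TCP pose, the force, the opening and the grip force at its end, in the units of the state.
- telemetry.get_obs(): the state, without advancing time (a new reading comes with each control period).
- camera(name): name is "scene" or "side" or "wrist"; returns a dict with "pixels" (400x640x3 uint8, red, green, blue), "camera_matrix" (3x3 intrinsics, pixels), "xyz" and "orientation" of the camera in the world. Camera axes: x right, y up, looking along -z (the intrinsics and any distortion apply to the point x, -y, -z); pixel columns grow to the right and rows downward; lengths in m; the calibration is good to about 2 mm. A picture is of the moment at which its call begins. There is no depth.
- ctrl.hand_in(): hands the job in; it is judged then, once.
Trained networks look in the newest picture that a camera, given by its name, has taken for a name from the list of things; names that differ only in an ending like _2 or _b are one class to them, and where a whole thing is asked for, a point or a joint stands for the part that bears it (a point fixed in the world has none). Each returns a list of dicts, best first, with "conf" (0 to 1); they miss things now and then, are a little off and sometimes report something else, mostly with a low value. They report only what shows in the picture. A call takes as long as a camera call.
- spotter.boxes_of(thing, camera): "xyz" ([x, y, z] in m, in world coordinates, good to about 4 mm: the middle of the surface that is visible of it).
- spotter.landmark_of(thing, camera): "xyz" ([x, y, z] in m, in world coordinates, good to about 4 mm: a listed point, or the origin of a listed thing).
The state is a dict: "time_s": time; "q": joint angles; "dq": joint speeds; "joint_efforts": joint torques, N m; "eef_pos": TCP position; "eef_rot": TCP orientation; "wrist_force": force on the tool from outside, world axes, zero at the start; "torque": the same for the moment, N m; "opening": opening from 0.0 (shut) to 1.0 (fully open); "grasp_force": force on a finger pad.
Only numpy, scipy, OpenCV 4.12 (cv2) and the standard library are available. Lean on these libraries where they do the work, as an engineer would, in place of code of your own. Each camera call takes 0.05 s, during which the arm holds its last target. There are 200 camera calls.

### The job

Unlock the seam gauge by pushing the round lock button on top of its housing fully down, then take its telescoping arm by the upright handle and draw it out slowly (well under 10 cm a second), so that the stylus runs along the seam of the test plates, until the arm's pointer is level with the rider set on the scale. The arm springs back if let go: finish while holding it still at that mark by the handle, so that I can clamp it, and leave the rider and everything else on the bench where they are.

Things in the scene. Friction and masses are not known exactly. Their poses are not given: they have to be found in the camera images.
- gauge: fixed seam gauge: dark base plate 110 x 360 x 10 mm. Origin: centre of its underside; +y (long side): the way the arm extends; -x side faces the robot. Grey housing 60 mm wide, top z = 100 mm, at y = -175 to -45 mm; the arm leaves it along x = 0 below z = 83 mm, its stylus over the seam of two plates. Scale bar at x = -43 mm, top z = 55 mm, a line every 10 mm, longer every 50 mm
- dropper_bottle: brown dropper bottle, 35 mm across, 106 mm tall, standing behind the gauge: leave it alone. Origin: centre of its underside
- beaker: clear beaker, 60 x 55 mm, 71 mm tall, standing behind the gauge: leave it alone. Origin: centre of its underside
- petri_dish: round lidded dish 64 mm across, 15 mm tall, in front of the gauge: leave it alone. Origin: centre of its underside
- forceps: steel forceps 122 mm long, lying in front of the gauge: leave them alone. Origin: centre of the underside
- petri_side: round lidded dish 64 mm across, 15 mm tall, to the right of the gauge: leave it alone. Origin: centre of its underside
- reagent_bottle: white bottle 45 x 62 mm, 109 mm tall, to the left of the gauge: leave it alone. Origin: centre of its underside
- gauge_arm: the telescoping steel arm with its black upright handle: a grip block 22 mm wide (gauge x), 24 mm long (gauge y), from z = 83 to 129 mm, free on both sides above z = 83 mm; the housing's end is 33 mm from it when the arm is home. The body's origin is at bench level below the handle's centre
- handle_grip (a point): point inside the handle, on its centre line, 112 mm above the bench: grip here from above across its 22 mm width (along gauge x)
- button_top (a point): centre of the top face of the lock button: steel, 26 mm across, standing 12 mm proud of the housing's top (112 mm above the bench when up) at x = 0, y = -110 mm of the gauge
- lock_button (a joint): travel of the lock button, m: 0 up (locked), 0.008 fully down. It takes about 2 to 3 N and stays down where it is pushed. The arm is blocked (0.7 mm play) until the button is more than 0.006 down
- extension (a joint): extension of the arm, m: 0 home (as it starts), at most 0.12. A spring pulls it home with 2.8 N at 0, 3.8 N at 0.12, when unlocked; there is no ratchet
- pointer_tip (a point): tip of the pointer, a small dark steel finger on the arm's nose, 30 mm ahead (+y) of the handle's centre, reaching over the scale just above its lines
- rider_tip (a point): tip of the rider, a small dark steel clip 14 mm wide on the outer (-x) edge of the scale, with a point facing the pointer's line; it shows the set mark. Pointer tip and rider tip stand tip to tip, 5 mm apart along gauge x, when the arm is at the mark
- rider (a joint): place of the rider along the scale, m, given as the extension of the arm at which the pointer is level with it (0.055 to 0.105). Held by friction only: do not push it

How it is judged:
By the outcome, as a careful person would: the job done as asked, in the order asked, and still so for the second after the job is handed in, while the arm keeps its last pose, push and grip.
It also fails if it takes over 43 s, if anything falls off the work surface, if the arm or the gripper's body presses on something with over 40 N, if the wrist force passes 120 N, or if a joint passes its speed limit or range.

## Working session

There is one attempt and no reset: what is moved stays moved. The work goes in short steps, Python scripts to look and compute and a tool call to move; the robot and the scene stay as the last step left them, time stands still between calls to the robot, and variables do not carry over. Pictures are saved under pics/ and viewed, at most 10 in all, crops included, and the job is handed in when it is done.

Besides the shell and the picture viewer there is one more tool, called after ">>>" as name(argument=value, ...) on one line, values as JSON. send_rows: Moves the arm, as the interface text tells. Its arguments: {"type":"object","properties":{"series":{"type":"array","items":{"type":"array"}}},"required":["series"]}

```bash
mkdir -p pics; cat > h.py <<'E'
from bench import telemetry, camera, ctrl, spotter
import numpy as np, cv2
from scipy.spatial.transform import Rotation as R
def rot(c):
    o=np.array(c["orientation"],float)
    return o if o.shape==(3,3) else R.from_quat(o,scalar_first=True).as_matrix()
def proj(c,P):
    p=(np.atleast_2d(P)-c["xyz"])@rot(c); p=p*[1,-1,-1]
    u=p@np.array(c["camera_matrix"]).T; return u[:,:2]/u[:,2:]
def ray(c,uv,z):
    d=np.linalg.inv(c["camera_matrix"])@[uv[0],uv[1],1]; d=rot(c)@(d*[1,-1,-1])
    o=np.array(c["xyz"]); return o+d*(z-o[2])/d[2]
def save(c,n): cv2.imwrite(f"pics/{n}.png",c["pixels"][:,:,::-1])
E
python3 - <<'E'
from h import *
np.set_printoptions(precision=4,suppress=True)
o=telemetry.get_obs(); print({k:np.round(v,3) for k,v in o.items()})
for n in ["scene","side","wrist"]:
    c=camera(n); save(c,n+"0"); print(n,c["xyz"],c["orientation"],[k for k in c])
    for t in ["gauge","gauge_arm","handle_grip","button_top","pointer_tip","rider_tip","reagent_bottle","petri_side","dropper_bottle","beaker"]:
        r=spotter.landmark_of(t,n); print(t,[(np.round(x["xyz"],4),round(x["conf"],2)) for x in r[:2]])
E
```

```text
{'time_s': np.float64(0.0), 'q': array([ 1.071,  0.182,  1.608, -0.   ,  1.354, -0.206]), 'dq': array([-0.001, -0.001, -0.001, -0.   , -0.002, -0.001]), 'joint_efforts': array([  0.   , -44.486, -35.134,  -0.   ,   0.009,   0.   ]), 'eef_pos': array([0.166, 0.55 , 0.23 ]), 'eef_rot': array([-0.   ,  0.146,  0.989, -0.001]), 'wrist_force': array([ 0.762, -0.796,  0.322]), 'torque': array([-0.042,  0.009,  0.026]), 'grasp_force': np.float64(0.0), 'opening': np.float64(1.004)}
scene [-0.5144 -0.7445  0.6598] [ 0.751   0.4854 -0.2545 -0.3682] ['pixels', 'camera_matrix', 'xyz', 'orientation']
gauge [(array([ 0.5017, -0.0059, -0.0021]), 0.58)]
gauge_arm [(array([0.3937, 0.0334, 0.0031]), 0.32)]
handle_grip [(array([ 0.5061, -0.0121,  0.1119]), 0.88)]
button_top []
pointer_tip [(array([0.4641, 0.0146, 0.0553]), 0.84)]
rider_tip [(array([0.438 , 0.0912, 0.0613]), 0.37)]
reagent_bottle [(array([ 0.5312,  0.3476, -0.0027]), 0.96)]
petri_side [(array([ 0.4059, -0.3458, -0.0025]), 0.64)]
dropper_bottle []
beaker [(array([0.5794, 0.1276, 0.0011]), 0.81)]
side [ 0.5225 -1.0006  0.8134] [0.8874 0.4
[... 174 characters left out ...]
76]), 0.62), (array([ 0.5046, -0.0072,  0.1123]), 0.46)]
button_top [(array([ 0.5269, -0.1136,  0.117 ]), 0.42)]
pointer_tip [(array([0.465 , 0.016 , 0.0641]), 0.71)]
rider_tip [(array([0.4419, 0.0916, 0.0614]), 0.47)]
reagent_bottle [(array([ 0.5264,  0.3451, -0.0006]), 0.82)]
petri_side [(array([ 0.3997, -0.3491,  0.0002]), 0.97)]
dropper_bottle []
beaker [(array([ 0.5849,  0.1236, -0.0033]), 0.75), (array([ 0.5031, -0.0077,  0.1134]), 0.46)]
wrist [0.0917 0.573  0.3736] [ 0.7933 -0.1245 -0.0922  0.5888] ['pixels', 'camera_matrix', 'xyz', 'orientation']
gauge []
gauge_arm []
handle_grip []
button_top []
pointer_tip []
rider_tip []
reagent_bottle []
petri_side []
dropper_bottle []
beaker []
```

View pics/scene0.png

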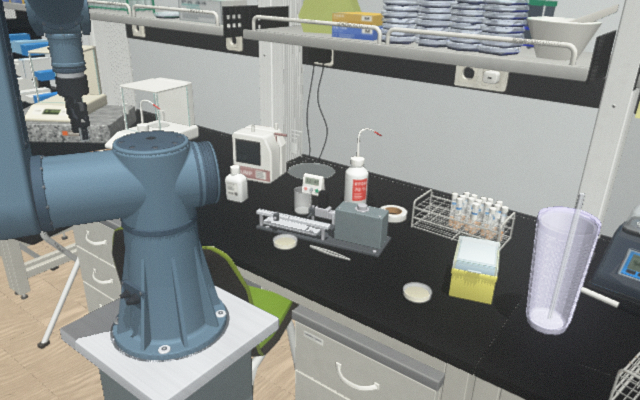

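View pics/side0.png

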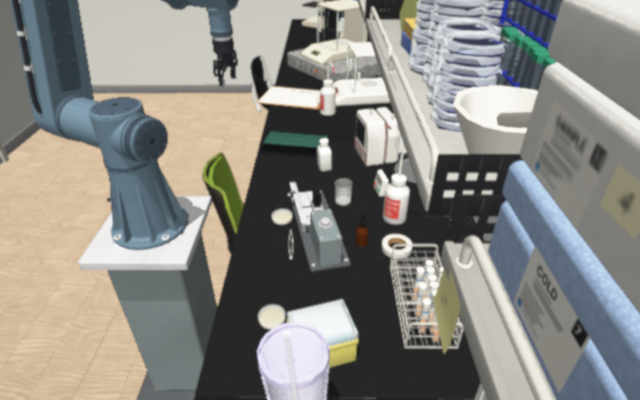

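The scene and side views show the gauge at about column 320, row 230, with the arm extending left, away from the side camera. The landmarks agree: the origin is about (0.505, -0.008), yaw is about +11.5°, and the extension at the rider is about 0.08. I'll move above it for a wrist view.

>>> send_rows(series=[[[0, 0, -6], [30, -55, 15], 1], [[0, 0, -12], [60, -110, 30], 1], [[0, 0, -18], [95, -165, 45], 1], [[0, 0, -24], [125, -220, 60], 1], [[0, 0, -30], [155, -280, 70], 1], [[0, 0, -36], [190, -335, 70], 1], [[0, 0, -42], [220, -390, 70], 1], [[0, 0, -48], [250, -445, 70], 1], [[0, 0, -55], [285, -500, 70], 1], [[0, 0, -62], [315, -555, 70], 1]])

```text
time_s: 2.9
eef_pos: [0.4721, 0.0116, 0.3017]
eef_rot: [0.0, 0.637, 0.771, 0.0]
wrist_force: [0.3, 1.2, -0.5]
opening: 0.0
grasp_force: 0.0
```

>>> send_rows(series=[[[0, 0, 0], [10, -30, 0], 1], [[0, 0, 0], [10, -30, 0], 1], [[0, 0, 0], [10, -30, 0], 1]])

```text
time_s: 3.28
eef_pos: [0.4809, -0.0158, 0.3012]
eef_rot: [-0.0, 0.635, 0.773, 0.0]
wrist_force: [-0.6, 0.2, -0.0]
opening: -0.0
grasp_force: 0.0
```

```bash
cat > look.py <<'E'
from h import *
import sys
np.set_printoptions(precision=4,suppress=True)
o=telemetry.get_obs(); print(o["time_s"],o["eef_pos"],o["eef_rot"],o["wrist_force"],o["opening"],o["grasp_force"])
y=R.from_quat(o["eef_rot"],scalar_first=True).as_matrix()[:,1]; print("tool y deg",np.degrees(np.arctan2(y[1],y[0])))
cam=sys.argv[1]; c=camera(cam); save(c,sys.argv[2])
np.savez(f"pics/{sys.argv[2]}.npz",**c)
for t in sys.argv[3:]:
    r=spotter.landmark_of(t,cam); print(t,[(np.round(x["xyz"],4),round(x["conf"],2),proj(c,x["xyz"])[0].round(0)) for x in r[:2]])
E
python3 look.py wrist w1 gauge handle_grip button_top pointer_tip rider_tip gauge_arm dropper_bottle beaker petri_dish forceps
```

```text
3.275 [ 0.4809 -0.0158  0.3012] [-0.0003  0.635   0.7725  0.0001] [-0.6125  0.2453 -0.0276] -5.3644988229654816e-05 0.0
tool y deg 11.165927334792471
gauge [(array([ 0.5007, -0.0091,  0.0027]), 0.77, array([334., 161.])), (array([ 0.5269, -0.1134,  0.1112]), 0.18, array([341., 256.]))]
handle_grip [(array([ 0.5065, -0.0087,  0.1111]), 0.92, array([343., 177.]))]
button_top [(array([ 0.5301, -0.1143,  0.1109]), 0.66, array([343., 257.]))]
pointer_tip [(array([0.459 , 0.0171, 0.0582]), 0.9, array([309., 142.]))]
rider_tip []
gauge_arm [(array([ 0.5048, -0.0077, -0.0009]), 0.86, array([337., 160.]))]
dropper_bottle []
beaker [(array([ 0.5882,  0.1276, -0.0011]), 0.95, array([413.,  79.]))]
petri_dish [(array([0.3956, 0.0374, 0.0007]), 0.93, array([272., 116.]))]
forceps [(array([ 0.4314, -0.0835,  0.0012]), 0.63, array([283., 197.])), (array([0.5858, 0.1288, 0.0007]), 0.2, array([412.,  78.]))]
```

View pics/w1.png

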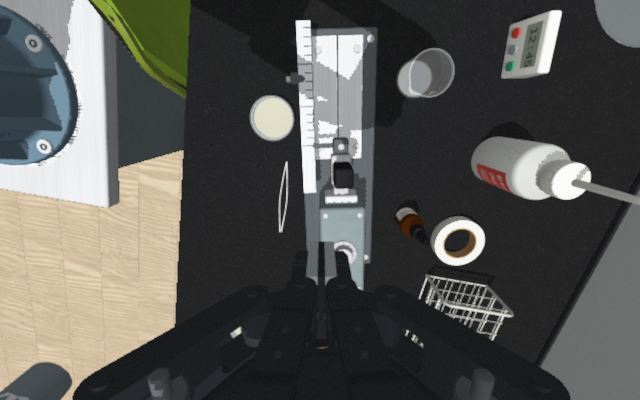

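The wrist view shows the button at (343,250), the handle at (343,175), the scale bar at columns 299–315, and the rider at (293,78). Next I'll refine the yaw and the rider mark from the pixels.

```bash
python3 - <<'E'
from h import *
np.set_printoptions(precision=4,suppress=True)
c=dict(np.load("pics/w1.npz"))
for n,a,b,z in [("scaleL",(297,21),(304,190),.055),("plateR",(377,28),(371,262),.01)]:
    A,B=ray(c,a,z),ray(c,b,z); d=A-B; print(n,A,B,np.degrees(np.arctan2(-d[0],d[1])),np.linalg.norm(d))
im=c["pixels"][10:280,255:395,::-1]
cv2.imwrite("pics/crop1.png",cv2.resize(im[0:190,20:110],None,fx=4,fy=3.15*1,interpolation=cv2.INTER_CUBIC))
E
```

```text
scaleL [0.4184 0.1542 0.055 ] [ 0.4634 -0.0502  0.055 ] 12.413551930025452 0.20924203129308744
plateR [0.5195 0.1777 0.01  ] [ 0.5988 -0.1673  0.01  ] 12.953817497781493 0.3539244981590907
```

View pics/crop1.png

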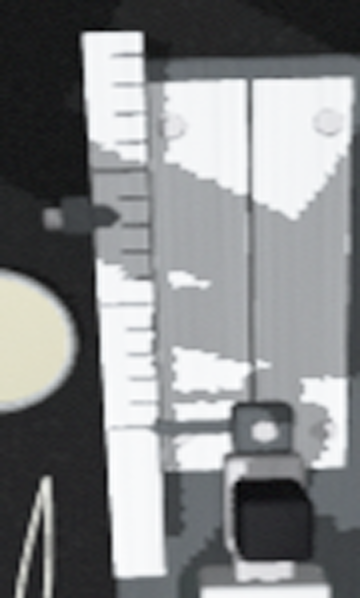

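>>> send_rows(series=[[[0, 0, 1.5], [25, -50, -20], 1], [[0, 0, 1.5], [48, -99, -60], 1], [[0, 0, 1.5], [48, -99, -110], 1], [[0, 0, 1.5], [48, -99, -150], 1], [[0, 0, 1.5], [48, -99, -170], 1], [[0, 0, 1.5], [48, -99, -180], 1], [[0, 0, 1.5], [48, -99, -180], 1]])

```text
time_s: 4.7
eef_pos: [0.5291, -0.1153, 0.1211]
eef_rot: [-0.0, 0.625, 0.781, -0.0]
wrist_force: [0.3, 0.0, -0.9]
opening: 0.005
grasp_force: 0.0
```

```bash
python3 look.py wrist w2 button_top handle_grip
```

```text
4.7 [ 0.5291 -0.1153  0.1211] [-0.0003  0.6248  0.7808 -0.0001] [ 0.3157  0.0027 -0.892 ] 0.005050428157844804 0.0
tool y deg 12.66666422589669
button_top [(array([ 0.5279, -0.1143,  0.1111]), 0.62, array([319., 246.]))]
handle_grip [(array([ 0.5063, -0.0084,  0.109 ]), 0.97, array([323.,  42.]))]
```

View pics/w2.png

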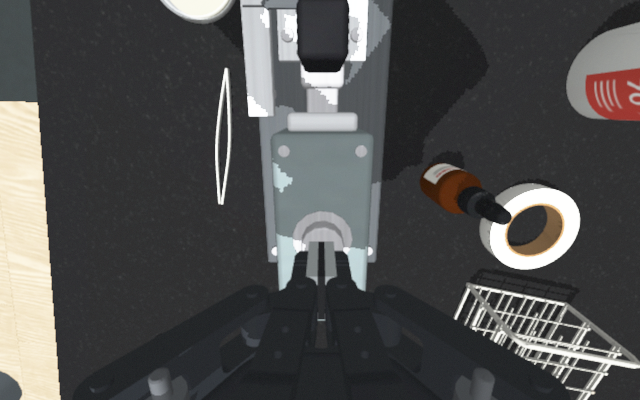

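The closed fingertips (320,245) sit over the button (322,240) and line up with the gauge. I'll press it now, slowly.

>>> send_rows(series=[[[0, 0, 0], [0, 0, -5], 1], [[0, 0, 0], [0, 0, -8], 1], [[0, 0, 0], [0, 0, -10], 1], [[0, 0, 0], [0, 0, -12], 1], [[0, 0, 0], [0, 0, -14], 1], [[0, 0, 0], [0, 0, -15], 1], [[0, 0, 0], [0, 0, -15], 1]])

```text
time_s: 5.72
eef_pos: [0.5292, -0.1153, 0.1061]
eef_rot: [-0.0, 0.625, 0.781, -0.0]
wrist_force: [-0.3, -0.4, -0.5]
opening: 0.0
grasp_force: 0.1
```

>>> send_rows(series=[[[0, 0, 0], [0, 0, -1], 1], [[0, 0, 0], [0, 0, -2], 1], [[0, 0, 0], [0, 0, -2], 1]])

```text
time_s: 6.1
eef_pos: [0.5292, -0.1153, 0.1042]
eef_rot: [-0.0, 0.625, 0.781, 0.0]
wrist_force: [-0.5, 0.2, 0.9]
opening: -0.005
grasp_force: 0.4
```

>>> send_rows(series=[[[0, 0, 0], [0, 0, -0.5], 1], [[0, 0, 0], [0, 0, -1], 1], [[0, 0, 0], [0, 0, -1], 1]])

```text
time_s: 6.48
eef_pos: [0.5294, -0.1155, 0.1038]
eef_rot: [0.0, 0.625, 0.781, -0.0]
wrist_force: [-1.4, 0.0, 6.1]
opening: 0.002
grasp_force: 2.9
```

>>> send_rows(series=[[[0, 0, 0], [0, 0, -0.5], 1], [[0, 0, 0], [0, 0, -0.7], 1], [[0, 0, 0], [0, 0, -0.7], 1]])

```text
time_s: 6.85
eef_pos: [0.5295, -0.1156, 0.1037]
eef_rot: [0.0, 0.625, 0.781, -0.0]
wrist_force: [-3.8, 0.4, 9.4]
opening: -0.002
grasp_force: 4.7
```

The force rises to 9 N against a hard stop at 104 mm, so the button is fully down. Next I'll lift, open and go to the handle.

>>> send_rows(series=[[[0, 0, 0], [0, 0, 30], 1], [[0, 0, 0], [0, 0, 70], 0.5], [[0, 0, 0], [-10, 50, 80], 0], [[0, 0, 0], [-23.5, 107, 80], 0], [[0, 0, 0], [-23.5, 107, 80], 0], [[0, 0, 0], [-23.5, 107, 80], 0]])

```text
time_s: 7.6
eef_pos: [0.506, -0.0085, 0.1826]
eef_rot: [0.0, 0.624, 0.781, -0.0]
wrist_force: [0.0, -0.2, 0.3]
opening: 0.493
grasp_force: 0.0
```

```bash
python3 look.py wrist w3 button_top handle_grip pointer_tip rider_tip
```

```text
7.6 [ 0.506  -0.0085  0.1826] [ 0.0003  0.6244  0.7811 -0.0001] [ 0.0018 -0.2077  0.2603] 0.49344982911471186 0.0
tool y deg 12.721520673251112
button_top [(array([ 0.5284, -0.1144,  0.1027]), 0.61, array([319., 317.])), (array([0.4592, 0.017 , 0.0593]), 0.17, array([278., 158.]))]
handle_grip [(array([ 0.4029, -0.3487, -0.0001]), 0.67, array([204., 380.])), (array([ 0.5067, -0.0093,  0.1118]), 0.56, array([321., 214.]))]
pointer_tip [(array([ 0.4295, -0.081 ,  0.0022]), 0.74, array([247., 223.])), (array([0.4598, 0.018 , 0.0604]), 0.6, array([279., 157.]))]
rider_tip [(array([0.4426, 0.0923, 0.063 ]), 0.92, array([273.,  67.]))]
```

View pics/w3.png

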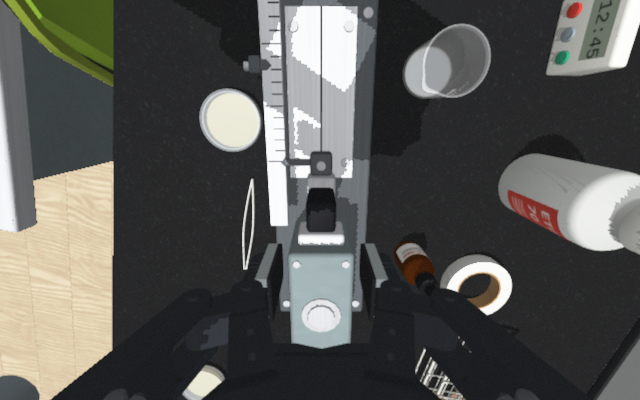

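The fingers straddle the handle symmetrically about column 320, and the button shows flat at (320,316). I'll descend and grip.

>>> send_rows(series=[[[0, 0, 0], [0, 0, -40], 0], [[0, 0, 0], [0, 0, -70], 0], [[0, 0, 0], [0, 0, -85], 0], [[0, 0, 0], [0, 0, -90], 0], [[0, 0, 0], [0, 0, -90], 0.3], [[0, 0, 0], [0, 0, -90], 1], [[0, 0, 0], [0, 0, -90], 1], [[0, 0, 0], [0, 0, -90], 1], [[0, 0, 0], [0, 0, -90], 1]])

```text
time_s: 8.98
eef_pos: [0.5059, -0.0088, 0.0937]
eef_rot: [0.001, 0.625, 0.781, -0.0]
wrist_force: [-6.1, -1.6, 6.6]
opening: 0.25
grasp_force: 59.7
```

>>> send_rows(series=[[[0, 0, 0], [-0.4, 2, 0], 1], [[0, 0, 0], [-1.1, 5, 0], 1], [[0, 0, 0], [-2, 9, 0], 1], [[0, 0, 0], [-2.9, 13, 0], 1], [[0, 0, 0], [-3.8, 17, 0], 1], [[0, 0, 0], [-4.7, 21, 0], 1], [[0, 0, 0], [-5.6, 25, 0], 1], [[0, 0, 0], [-6.5, 29, 0], 1], [[0, 0, 0], [-7.4, 33, 0], 1], [[0, 0, 0], [-7.9, 35, 0], 1]])

```text
time_s: 10.22
eef_pos: [0.4981, 0.0259, 0.0938]
eef_rot: [0.001, 0.625, 0.781, -0.0]
wrist_force: [-4.6, -4.6, 5.1]
opening: 0.246
grasp_force: 59.6
```

>>> send_rows(series=[[[0, 0, 0], [-0.5, 2, 0], 1], [[0, 0, 0], [-1.4, 6, 0], 1], [[0, 0, 0], [-2.3, 10, 0], 1], [[0, 0, 0], [-3.2, 14, 0], 1], [[0, 0, 0], [-4.1, 18, 0], 1], [[0, 0, 0], [-5, 22, 0], 1], [[0, 0, 0], [-5.9, 26, 0], 1], [[0, 0, 0], [-6.8, 30, 0], 1], [[0, 0, 0], [-7.7, 34, 0], 1], [[0, 0, 0], [-8.2, 36, 0], 1]])

```text
time_s: 11.48
eef_pos: [0.49, 0.062, 0.0937]
eef_rot: [0.001, 0.625, 0.781, -0.0]
wrist_force: [-4.3, -5.0, 5.3]
opening: 0.247
grasp_force: 59.6
```

```bash
python3 look.py wrist w4 handle_grip pointer_tip rider_tip; python3 - <<'E'
from h import *
c=dict(np.load("pics/w4.npz"))
im=c["pixels"][60:260,200:400,::-1]
cv2.imwrite("pics/crop4.png",cv2.resize(im,None,fx=3,fy=3,interpolation=cv2.INTER_CUBIC))
E
```

```text
11.475 [0.49   0.062  0.0937] [ 0.0009  0.6247  0.7809 -0.0003] [-4.3102 -4.9824  5.3324] 0.2471317258979167 59.602877497673035
tool y deg 12.683938375409026
handle_grip [(array([0.4883, 0.0636, 0.11  ]), 0.61, array([318., 268.])), (array([ 0.5866,  0.1269, -0.0014]), 0.16, array([451., 155.]))]
pointer_tip [(array([0.4427, 0.0876, 0.057 ]), 0.67, array([258., 179.]))]
rider_tip [(array([0.4428, 0.0925, 0.0655]), 0.7, array([256., 175.]))]
```

View pics/crop4.png

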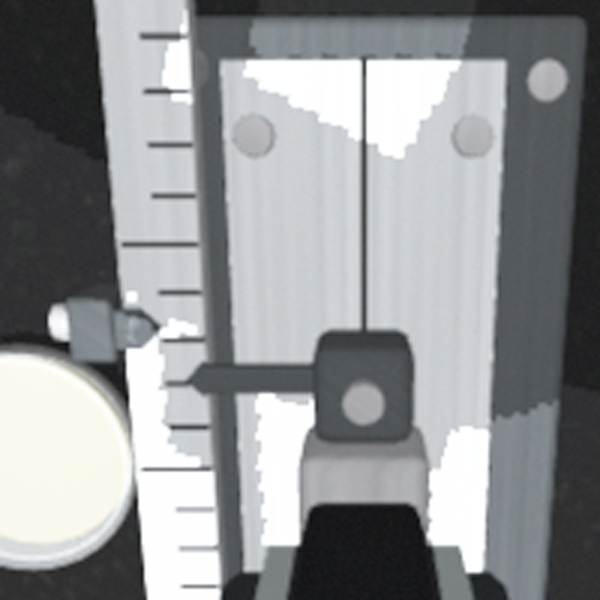

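The pointer tip is at crop (187,380) and the rider tip at (160,328), which leaves about 11 mm. I'll go 9.5 mm and look again.

>>> send_rows(series=[[[0, 0, 0], [-0.4, 2, 0], 1], [[0, 0, 0], [-1, 4.5, 0], 1], [[0, 0, 0], [-1.5, 7, 0], 1], [[0, 0, 0], [-1.9, 8.5, 0], 1], [[0, 0, 0], [-2.1, 9.3, 0], 1], [[0, 0, 0], [-2.1, 9.3, 0], 1], [[0, 0, 0], [-2.1, 9.3, 0], 1]])

```text
time_s: 12.55
eef_pos: [0.4879, 0.0713, 0.0937]
eef_rot: [0.001, 0.625, 0.781, -0.0]
wrist_force: [-4.9, -4.7, 5.8]
opening: 0.247
grasp_force: 59.7
```

```bash
cat > crop.py <<'E'
from h import *
import sys
c=dict(np.load(f"pics/{sys.argv[1]}.npz"))
im=c["pixels"][150:210,205:305,::-1]
cv2.imwrite(f"pics/c{sys.argv[1]}.png",cv2.resize(im,None,fx=8,fy=8,interpolation=cv2.INTER_CUBIC))
E
python3 look.py wrist w5 pointer_tip rider_tip; python3 crop.py w5
```

```text
12.55 [0.4879 0.0713 0.0937] [ 0.0008  0.6247  0.7809 -0.0002] [-4.9084 -4.7441  5.8118] 0.24663445369940767 59.66053247451782
tool y deg 12.68049514812388
pointer_tip [(array([0.4416, 0.0933, 0.0593]), 0.66, array([258., 186.]))]
rider_tip [(array([0.4418, 0.0926, 0.0579]), 0.7, array([258., 186.]))]
```

View pics/cw5.png

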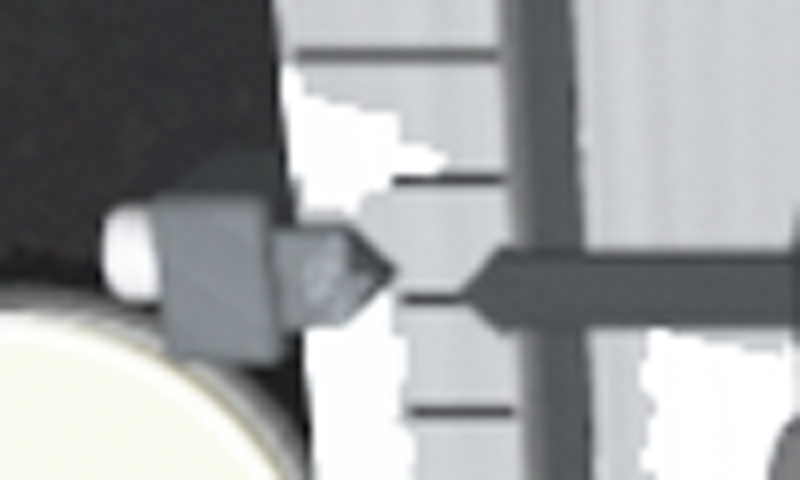

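The rider tip is at row 272 and the pointer tip at row 292, at about 118 px per 10 mm, so 1.7 mm remain.

>>> send_rows(series=[[[0, 0, 0], [-0.2, 0.8, 0], 1], [[0, 0, 0], [-0.4, 1.7, 0], 1], [[0, 0, 0], [-0.4, 1.7, 0], 1], [[0, 0, 0], [-0.4, 1.7, 0], 1]])

```text
time_s: 13.2
eef_pos: [0.4875, 0.073, 0.0937]
eef_rot: [0.001, 0.625, 0.781, -0.0]
wrist_force: [-4.4, -4.5, 6.0]
opening: 0.246
grasp_force: 59.6
```

```bash
python3 look.py wrist w6 pointer_tip rider_tip; python3 crop.py w6
```

```text
13.2 [0.4875 0.073  0.0937] [ 0.0008  0.6247  0.7809 -0.0002] [-4.3807 -4.5257  5.9604] 0.24585971936291148 59.633803367614746
tool y deg 12.681432856709314
pointer_tip [(array([0.4425, 0.0977, 0.0616]), 0.63, array([260., 183.]))]
rider_tip [(array([0.44  , 0.0924, 0.0625]), 0.65, array([254., 190.]))]
```

View pics/cw6.png

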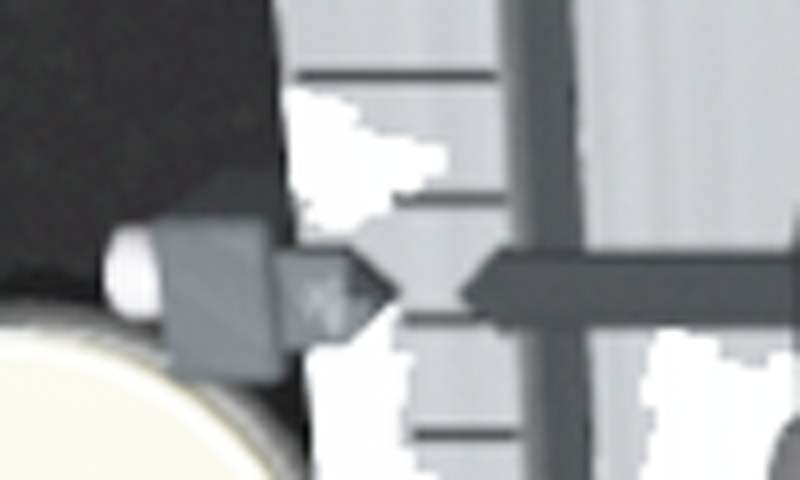

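The rider tip (row 293) and the pointer tip (row 292) are level, and the grip is holding steady.

```bash
python3 -c "
from bench import ctrl; print(ctrl.hand_in())"
```

```text
the job is handed in; nothing more can be done
None
```

The job is handed in: the lock button is fully down, the arm was drawn out at about 3 cm/s, and the gripper is holding it still by the handle with the pointer level with the rider (about 84 mm extension, to within roughly 0.2 mm in the last wrist picture).

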